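# Cover the sample rack and start the incubation timer

## Task

Start the incubation: with the fingertips, swing the sample rack's open lid over gently and push it fully shut, then press the start key (the right-hand end key, seen with the display beyond the keys) of the timer in front of the analyser lightly all the way down, let it spring back and withdraw. Only touch and push: lift and carry nothing, do not press the other keys, do not shove the rack or timer about, and leave everything else where it stands.

Things in the scene. Friction and masses are not known exactly. Their poses are not given: they have to be found in the camera images.
- tube_rack: Blue sample rack full of capped tubes, 95 x 172 mm, loose, about 0.7 kg. Origin: centre of its underside; x across its short side, from its front (labelled face) to the hinge side; y along its length; z up. Box walls to 50 mm high, tubes to 76 mm. Front faces robot's right (within 0.25 rad), so the lid opens to the left. Stiff lid hinge lies along y at x = +43, z = 53.5 mm.
- tube_rack_lid (a joint): Lid angle (rad): 0 shut; 1.83 fully open, leaning 15 degrees back past upright. Clear box-shaped lid, 172 mm long: shut, its flat top plate spans x -42 to +41 mm at z 84.6 mm (rack frame), with a skirt round it down to z 52 mm. Friction holds it at any angle; about 1 to 2 N at the free edge swings it.
- lid_edge (a point): Middle of the free long edge of the lid's outer top face: 85 mm before the hinge and 31 mm above it when the lid is shut; it swings on a 90 mm radius about the hinge. At the start (lid at 1.25 to 1.82 rad) it stands 0.127 to 0.145 m above the table.
- timer: White bench timer in front of the analyser (not the one far back beside it), loose, 62 (x) x 66 (y) x 14 mm plus keys, 0.06 kg. Origin: centre of its underside; x points from the key side to the display side, y along the row of keys, z up. Yaw within 0.5 rad: the keys are at the robot's side. Three keys, 10 (x) x 14 (y) mm, 20 mm apart, at x = -14 mm.
- start_key (a point): Centre of the top of the start key: the right-hand end key of the three, seen with the display beyond the keys (timer x = -14, y = -20 mm, z = 16.6 mm). 6 mm gap to the middle key on the left; nothing on its right, where the timer's case ends 13 mm from this point.
- timer_key2 (a joint): Travel of the start key (m): 0 up, 0.002 fully down, where it stands 0.6 mm above the case. Springs back by itself; about 1.4 N starts it, 2.8 N holds it fully down.
- timer_key1 (a joint): Travel of the middle key (m), same spring. Must not be pressed.
- timer_key0 (a joint): Travel of the left-hand key (m), same spring. Must not be pressed.
- dropper_a: Bystander: dropper bottle, 24 mm wide, 56 mm tall, loose; origin under its centre.
- dropper_c: Bystander: dropper bottle, 24 mm wide, 56 mm tall, loose, standing between rack and timer; origin under its centre.
- dropper_d: Bystander: dropper bottle, 24 mm wide, 59 mm tall, loose; origin under its centre.
- cassette_a: Bystander: flat test cassette, 70 x 21 x 5 mm, loose; origin under its centre.
- cup_a: Bystander: clear plastic cup, 66 mm wide, 72 mm tall, loose; origin under its centre.
- usb_stick: Bystander: black data stick, 19 x 54 x 10 mm, loose; origin under its centre.
Mind the look-alikes: they are no part of the job. What is shaped like the timer but brown is not meant.

How it is judged:
By the outcome, as a careful person would: the job done as asked, in the order asked, and still so for the second after the job is handed in, with the robot touching nothing.
It also fails if it takes over 45 s, if anything falls off the work surface, if the arm or the gripper's body presses on something with over 40 N, if the wrist force passes 120 N, or if a joint passes its speed limit or range.

## Robot

A 6-joint arm with a two-finger parallel gripper is mounted at the origin on the work surface; the furniture and walls round the work are solid. World frame = base frame: x ahead of the robot, y to its left, z up, the work surface at z = 0. Lengths are in mm, angles in rad, forces in N, time in s.
With the tool pointing down it reaches from about 350 to 875 mm from the base axis. Payload 4.2 kg.
Tool frame: the origin (TCP) lies between the finger pads; the fingertips stand 19 mm ahead of it and the grasp point (between the pads) is the TCP; y points along the fingers, z is the direction in which the jaws open and shut, and the axes are right-handed (so a half turn about y gives the same grasp; the last joint's range is limited). The gripper opens to 85 mm and grips with 20 to 120 N. Pads are 22 mm wide; open, the fingers measure 114 mm over their backs; the gripper's body (76 mm by 85 mm) begins 54 mm behind the grasp point. The pads swing forward as they close: fully open they stand 13 mm farther back than shut.
Start: joints at [-0.897, 0.385, 0.008, 0, -1.194, -0.259], TCP at [251.892, -571.97, 215.912] pointing down, gripper open.
Joint ranges: [-3.14, 3.14], [-1.21, 2.06], [-1.07, 1.41], [-3.16, 2.05], [-2.99, -0.16], [-3.1, 3.1]. Speed limits (rad/s): [2.79, 2.79, 3.14, 3.14, 3.14, 3.14].

## Interface

Orientations are given as a unit quaternion [x, y, z, w].
In Python, from bench import arm gives the robot as it stands.
- The arm moves only by the shell command python3 -m inch 'ROWS'. ROWS is JSON, a list of rows, each a list of 7 numbers: the opening, from 0 (shut) to 1 (fully open), then the shift along the tool's x, y, z in cm, then the turn, a rotation vector about the tool's x, y, z in degrees. A call has 1 to 20 rows; each row is the pose to reach, as a shift and turn from the pose commanded when the call began, along the tool's axes at that moment; what a row does not reach only later rows make up. A row lasts 1/12 s, in which the tool goes at most 41.7 mm and 7.16 degrees, less where a joint would pass 70% of its speed; a pose out of reach is approached as far as the arm can. A call with a gripper value outside its range is refused whole. The fingers move at their own pace and stop on an object; the grip force is fixed at half the most. Time passes only in rows, so rows that repeat a pose let the fingers close. It gives the time, the measured TCP pose, the force and the opening at its end, in the units of the state.
- arm.read_state(): the state, without advancing time (a new reading comes with each control period).
- arm.get_image(name): name is "scene" or "side" or "wrist"; returns the picture (384x512x3 uint8, red, green, blue); there is no depth.
- arm.camera_params(name): a dict with "fx", "fy", "cx", "cy" (pixels), "rvec" (rotation vector, rad) and "tvec" (3), from world to camera coordinates, as OpenCV has them. Camera axes: x right, y down, z forward; pixel columns grow to the right and rows downward; lengths in mm; the calibration is good to about 2 mm. A picture is of the moment at which its call begins: read the wrist's pose just before it. camera_params takes no time and is no camera call; for the wrist camera it gives the pose at the moment of the call.
- arm.job_done(): hands the job in, once; it reports no verdict.
Trained networks look in the newest picture that a camera, given by its name, has taken for a name from the list of things; names that differ only in an ending like _2 or _b are one class to them, and where a whole thing is asked for, a point or a joint stands for the part that bears it (a point fixed in the world has none). Each returns a list of dicts, best first, with "conf" (0 to 1); they miss things now and then, are a little off and sometimes report something else, mostly with a low value. They report only what shows in the picture. A call takes as long as a camera call. They do not tell look-alikes from the thing itself.
- arm.masks_of(label, camera): "mask" (384x512 bool, what is visible of it) and "extent" ([left, top, width, height] in pixels, round what is visible of it).
The state is a dict: "clock": time; "joints": joint angles; "joint_vel": joint speeds; "joint_efforts": joint torques, N m; "position": TCP position; "ee_rot": TCP orientation; "contact_force": force on the tool from outside, world axes, zero at the start; "wrist_torque": the same for the moment, N m; "gripper_width": finger opening in mm.
Only numpy, scipy, OpenCV 4.12 (cv2) and the standard library are available. Lean on these libraries where they do the work, as an engineer would, in place of code of your own. Each camera call takes 0.05 s, during which the arm holds its last target.

## Working session

There is one attempt and no reset: what is moved stays moved. The work goes in short steps, Python scripts to look and compute and a shell command to move; the robot and the scene stay as the last step left them, time stands still between calls to the robot, and variables do not carry over. Pictures are saved under pics/ and viewed, and the job is handed in when it is done.

```bash
ls; mkdir -p pics
python3 - <<'E'
from bench import arm
import cv2,json
s=arm.read_state();print(s)
for n in("scene","side","wrist"):
    im=arm.get_image(n);cv2.imwrite(f"pics/{n}0.png",im[:,:,::-1]);print(n,arm.camera_params(n))
    for l in ("tube_rack","timer","tube_rack_lid","dropper_c","start_key"):
        if n=="wrist":continue
        for d in arm.masks_of(l,n)[:4]:print(n,l,round(d["conf"],2),d["extent"])
E
```

```text
pics
{'clock': 0.0, 'joints': array([-8.97390988e-01,  3.85536389e-01,  6.63917256e-03, -4.69323015e-04,
       -1.19403633e+00, -2.58608130e-01]), 'joint_vel': array([-1.03297875e-04, -4.71320571e-04, -3.75097352e-04, -6.99067609e-04,
       -3.01015241e-04,  3.12784361e-05]), 'joint_efforts': array([ 3.75515510e-04, -3.92290020e+01,  1.88397235e+01,  4.18608472e+00,
       -4.71681298e-03,  3.95836921e-06]), 'position': array([ 251.63951322, -571.42576532,  214.84344217]), 'ee_rot': array([-0.69122125, -0.14534214,  0.14574561,  0.69270994]), 'contact_force': array([ 0.04655289, -0.12442683,  0.09035751]), 'wrist_torque': array([-0.03827322, -0.02140815, -0.0337596 ]), 'gripper_width': 85.54314546779868}
scene {'fx': 366.8118460379422, 'fy': 366.8118460379422, 'cx': 258.73080533617554, 'cy': 192.4046098125271, 'rvec': array([ 1.89087889, -0.75222346,  0.48077155]), 'tvec': array([-441.64420842,  214.84471768,  675.10397638])}
scene tube_rack 0.91 [197.4, 160.6, 77.2, 78.2]
scene timer 0.78 [257.1, 251.3, 33.4, 27.6]
scene timer 0.75 [238.3, 248.8, 10.9, 19.3]
scene tube_rack_lid 0.
[... 203 characters left out ...]
7.1, 8.8, 21.7]
side {'fx': 445.6770513036928, 'fy': 445.6770513036928, 'cx': 247.02580319225405, 'cy': 190.94831607309084, 'rvec': array([ 2.47815919, -0.31101329,  0.09163142]), 'tvec': array([-576.7455368 ,  116.72463141, 1118.82468748])}
side tube_rack 0.97 [175.3, 143.2, 84.4, 85.1]
side tube_rack 0.28 [174.4, 141.2, 69.3, 51.9]
side timer 0.89 [198.1, 265.2, 19.6, 26.3]
side tube_rack_lid 0.85 [173.5, 139.3, 75.9, 56.9]
side dropper_c 0.56 [219.6, 241.1, 6.0, 11.6]
wrist {'fx': 290.25219297958097, 'fy': 290.25219297958097, 'cx': 254.44730763157526, 'cy': 186.9092699525497, 'rvec': array([-1.6058445 , -2.46163734, -0.39968289]), 'tvec': array([626.0571384 , -40.07314754, 382.00052398])}
```

Run:
```python
import cv2
for n in("scene","side"):
    im=cv2.imread(f"pics/{n}0.png");cv2.imwrite(f"pics/{n}0c.png",cv2.resize(im[110:310,120:386],None,fx=3,fy=3,interpolation=cv2.INTER_CUBIC))
```

```text
(no output)
```

View pics/scene0.png

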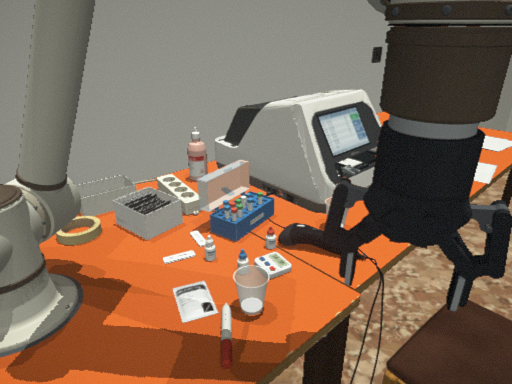

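View pics/side0.png

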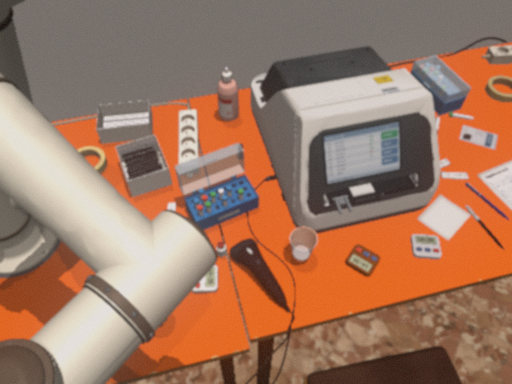

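```bash
sleep 0
```

```text
(no output)
```

View pics/scene0c.png

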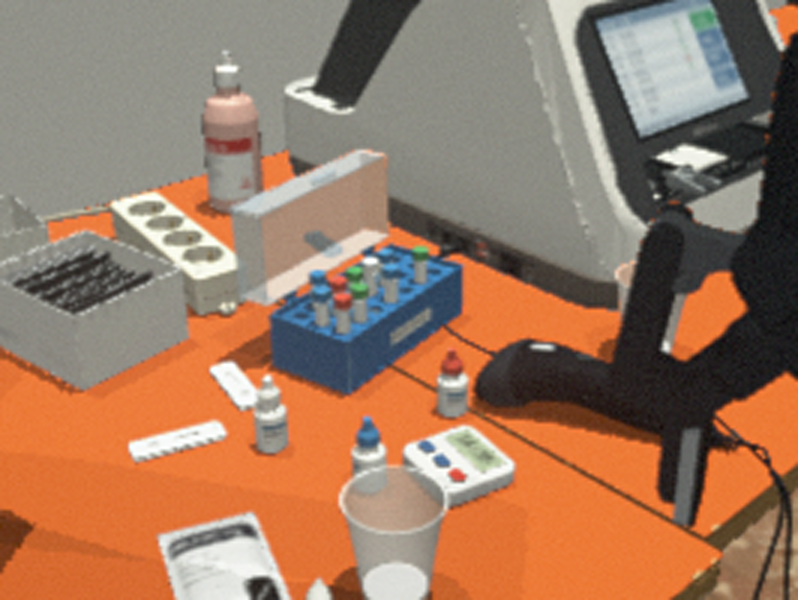

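View pics/side0c.png

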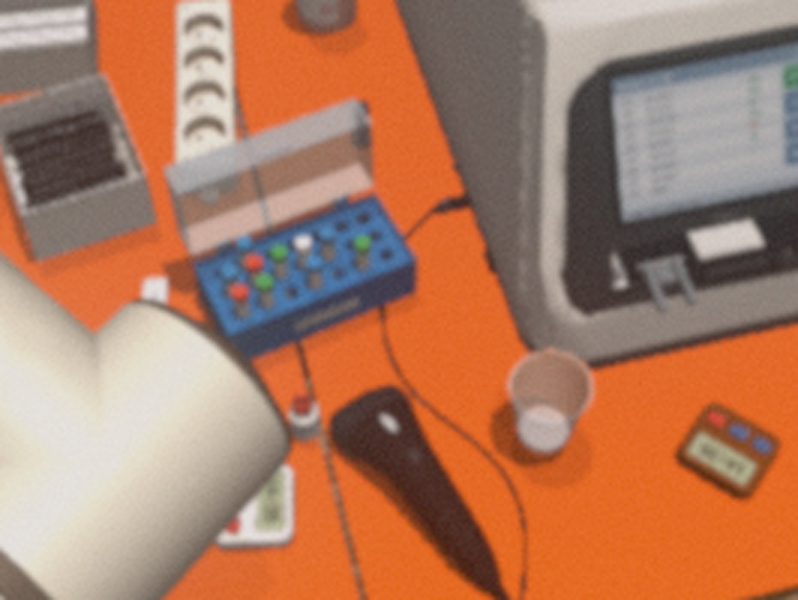

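The scene picture shows the rack at about (242,215) with its lid leaning back to the left. The white timer is at (272,264), with a red key at its right end. The side picture shows a brown look-alike at (363,258) and another white timer at (427,245). Next I'll locate them.

```bash
cat > h.py <<'E'
import numpy as np,cv2
from bench import arm
from scipy.spatial.transform import Rotation as R
def cam(n):
    p=arm.camera_params(n);K=np.array([[p['fx'],0,p['cx']],[0,p['fy'],p['cy']],[0,0,1]])
    return K,np.array(p['rvec'],float),np.array(p['tvec'],float)
def plane(c,uv,z):
    K,r,t=c;Rm=cv2.Rodrigues(r)[0];o=-Rm.T@t;d=Rm.T@np.linalg.inv(K)@np.array([uv[0],uv[1],1.])
    return o+d*(z-o[2])/d[2]
def proj(c,P):
    K,r,t=c;return cv2.projectPoints(np.array(P,float).reshape(-1,3),r,t,K,None)[0].reshape(-1,2)
E
python3 - <<'E'
from h import *
s=cam("scene");d=cam("side")
f=lambda x,y:(120+x/3,110+y/3)
for n,uv,z in [("timer corners L",(405,455),14),("T",(462,428),14),("R",(514,468),14),("B",(462,498),14),("redkey",(457,475),16.6),("midkey",(443,461),16.6),("left",(427,446),16.6),
 ("rack top near",(348,345),50),("rack left",(272,312),50),("rack right",(462,262),50),("rack base near",(348,392),0),("lid free r",(387,152),140),("lid free l",(235,210),140),("dropC red base",(452,413),0),("dropblue base",(368,500),0),("dropper w base",(271,450),0)]:
    print(n,plane(s,f(*uv),z).round())
for n,uv,z in [("far timer",(427,245),14),("brown",(363,258),14),("rack r near",(413,262),50),("rack l near",(245,335),50),("rack l far",(196,265),50),("rack r far",(380,200),50),("dropC base",(303,432),0),("wand",(375,415),20),("wandend",(500,590),5),("timer TR",(293,468),14),("timer BR",(290,543),14),("redkey",(235,523),16.6)]:
    uv= uv if z==14 and n in("far timer","brown") else f(*uv)
    print("side",n,plane(d,uv,z).round())
E
```

```text
timer corners L [ 403. -205.   14.]
T [ 457. -209.   14.]
R [ 448. -269.   14.]
B [ 398. -267.   14.]
redkey [ 411. -249.   17.]
midkey [ 415. -231.   17.]
left [ 420. -210.   17.]
rack top near [ 435. -105.   50.]
rack left [425. -20.  50.]
rack right [607. -61.  50.]
rack base near [442. -95.   0.]
lid free r [587.  16. 140.]
lid free l [409.  -2. 140.]
dropC red base [ 481. -175.    0.]
dropblue base [ 362. -211.    0.]
dropper w base [ 349. -117.    0.]
side far timer [ 973. -281.   14.]
side brown [ 810. -276.   14.]
side rack r near [606. -66.  50.]
side rack l near [ 456. -103.   50.]
side rack l far [429. -23.  50.]
side rack r far [596.   6.  50.]
side dropC base [ 486. -173.    0.]
side wand [ 544. -184.   20.]
side wandend [ 600. -343.    5.]
side timer TR [ 471. -211.   14.]
side timer BR [ 455. -272.   14.]
side redkey [ 418. -247.   17.]
```

Run:
```python
import cv2
im=cv2.imread("pics/scene0.png");cv2.imwrite("pics/z1.png",cv2.resize(im[150:246,188:288],None,fx=6,fy=6,interpolation=cv2.INTER_CUBIC))
im=cv2.imread("pics/side0.png");cv2.imwrite("pics/z2.png",cv2.resize(im[135:235,165:265],None,fx=6,fy=6,interpolation=cv2.INTER_CUBIC))
from h import *
s=arm.read_state();print(R.from_quat(s['ee_rot']).as_matrix().round(3))
```

```text
[[ 0.915  0.    -0.403]
 [ 0.403  0.     0.915]
 [ 0.    -1.     0.   ]]
```

View pics/z1.png

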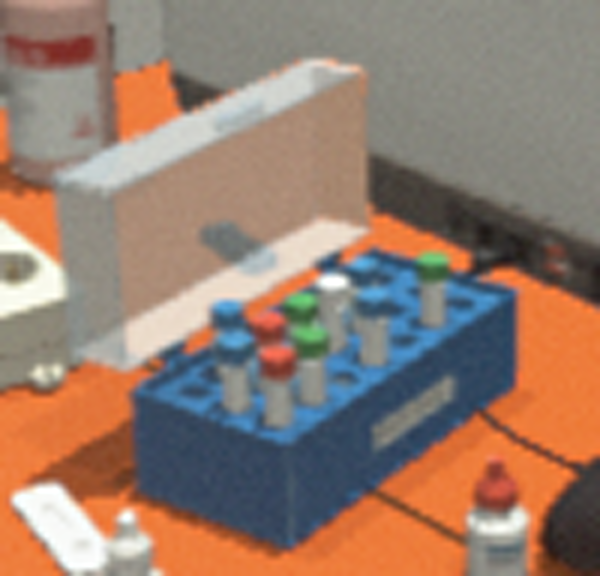

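View pics/z2.png

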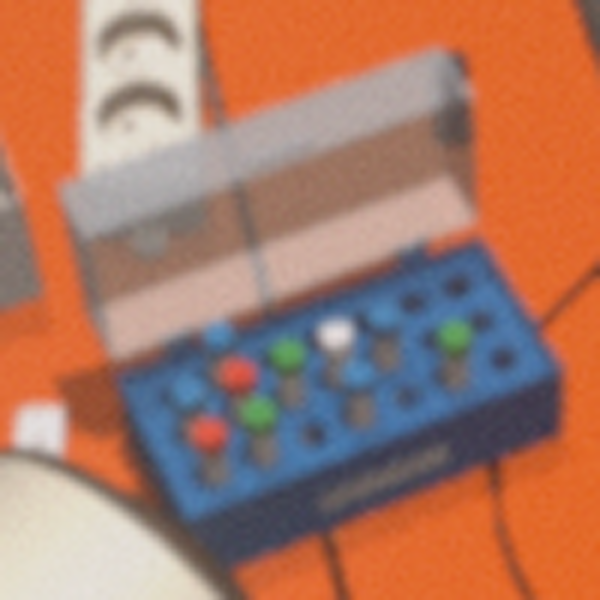

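```bash
cat > fit.py <<'E'
from h import *
from scipy.optimize import least_squares
S=cam("scene");D=cam("side")
s=lambda x,y:(188+x/6,150+y/6)
d=lambda x,y:(165+x/6,135+y/6)
obs=[(S,('r',-47.5,86,50),s(290,440)),(S,('r',47.5,86,50),s(135,393)),(S,('r',-47.5,-86,50),s(517,292)),(S,('r',-47.5,86,0),s(290,548)),(S,('r',-47.5,-86,0),s(516,385)),
(S,('l',-85,86,31),s(60,180)),(S,('l',-85,-86,31),s(312,62)),(S,('l',-85,86,-1.5),s(118,190)),(S,('l',-85,-86,-1.5),s(366,70)),
(D,('r',-47.5,86,50),d(195,517)),(D,('r',47.5,86,50),d(117,378)),(D,('r',-47.5,-86,50),d(560,372)),(D,('r',47.5,-86,50),d(483,240)),
(D,('l',-85,86,31),d(62,185)),(D,('l',-85,-86,31),d(440,47)),(D,('l',-85,86,-1.5),d(85,238)),(D,('l',-85,-86,-1.5),d(468,95))]
def world(q,p):
    x,y,w,th=q;k,a,b,c=p
    if k=='l':
        ct,st=np.cos(th),np.sin(th);a,c=43+a*ct+c*st,53.5-a*st+c*ct
    cw,sw=np.cos(w),np.sin(w);return np.array([x+a*cw-b*sw,y+a*sw+b*cw,c])
def res(q,full=0):
    q4=q[:4];o=[]
    for c,p,uv in obs:
        e=proj(c,world(q4,p))[0]-uv
        if c is D:e=e-q[4:6]
        else:e=e-q[6:8]
        o.append(e)
    o=np.array(o)
    return o if full else np.r_[o.ravel(),q[4:]*.7]
if __name__=="__main__":
    r=least_squares(res,[515,-40,1.8,1.6,0,0,0,0],loss='soft_l1');print(r.x.round(3));print(res(r.x,1).round(1))
    q=r.x[:4]
    print("edge mid",world(q,('l',-85,0,31)),"hinge",world(q,('r',43,0,53.5)))
    for c,n in((S,'scene'),(D,'side')):print(n,plane(c,s(30,300) if c is S else d(140,150),40).round())
E
python3 fit.py
```

```text
[ 5.20485e+02 -3.04070e+01  1.78700e+00  1.53900e+00  1.10000e-01
 -2.80100e+00  1.72000e-01 -2.25400e+00]
[[ 0.5  0.8]
 [-3.9 -1.8]
 [ 1.  -0.2]
 [ 1.   0.8]
 [ 0.9  0.6]
 [-0.9 -1.4]
 [-0.4 -1.1]
 [-0.5  0.2]
 [ 0.   0.1]
 [-0.2  1.7]
 [-1.6 -3. ]
 [ 1.6  0.1]
 [-2.1 -3.5]
 [-0.6 -0. ]
 [ 0.3 -0.6]
 [ 0.5  0.7]
 [ 1.4  0.2]]
edge mid [505.17036538  39.17854134 139.45270173] hinge [511.24281259  11.58762887  53.5       ]
scene [450.  94.  40.]
side [458. 110.  40.]
```

```bash
sed -i "s/(S,('r',47.5,86,50),s(135,393)),//; s/(D,('r',47.5,86,50),d(117,378)),//; s/,(D,('r',47.5,-86,50),d(483,240))//; s/\*\.7/*1.5/" fit.py; python3 fit.py
```

```text
[ 5.16046e+02 -3.34950e+01  1.79100e+00  1.49000e+00 -2.62000e-01
 -2.71000e-01  3.71000e-01 -9.14000e-01]
[[-0.1  0.6]
 [ 0.4 -0.7]
 [ 0.4  0.7]
 [ 0.3  0.1]
 [-0.6 -2. ]
 [-0.  -2. ]
 [-0.1  0.2]
 [ 0.5 -0.2]
 [-1.3  0.6]
 [ 0.6 -1.2]
 [-1.3 -0.3]
 [-0.1 -1.2]
 [-0.1  0.9]
 [ 1.   0.1]]
edge mid [501.43556109  31.89189746 140.73558269] hinge [506.66897509   8.47044383  53.5       ]
scene [450.  94.  40.]
side [458. 110.  40.]
```

```bash
python3 -m inch '[[0,0,-2,0,0,0,0],[0,48.1,-2,50.0,0,-79,0],[0,48.1,-2,50.0,0,-79,0],[0,48.1,-2,50.0,0,-79,0],[0,48.1,-2,50.0,0,-79,0],[0,48.1,-2,50.0,0,-79,0],[0,48.1,-2,50.0,0,-79,0],[0,48.1,-2,50.0,0,-79,0],[0,48.1,-2,50.0,0,-79,0],[0,48.1,-2,50.0,0,-79,0],[0,48.1,-2,50.0,0,-79,0],[0,48.1,-2,50.0,0,-79,0],[0,48.1,-2,50.0,0,-79,0],[0,48.1,-2,50.0,0,-79,0],[0,48.1,-2,50.0,0,-79,0],[0,48.1,-2,50.0,0,-79,0],[0,48.1,-2,50.0,0,-79,0],[0,48.1,-2,50.0,0,-79,0],[0,48.1,-2,50.0,0,-79,0],[0,48.1,-2,50.0,0,-79,0]]'
python3 - <<'E'
from h import *
s=arm.read_state();print(s['clock'],s['position'],s['joints'].round(2),R.from_quat(s['ee_rot']).as_matrix().round(3))
for n in("scene","side","wrist"):
    im=arm.get_image(n);cv2.imwrite(f"pics/{n}1.png",im[:,:,::-1])
E
```

```text
clock: 2.32
position: [490.8, 80.8, 235.6]
ee_rot: [-0.44, -0.553, 0.553, 0.441]
contact_force: [-0.5, 0.3, -0.4]
gripper_width: 0.2
2.3167 [490.75724263  80.8250202  235.6098219 ] [ 0.49  0.15 -0.26 -0.   -1.16 -0.26] [[-0.223 -0.001 -0.975]
 [ 0.975 -0.    -0.223]
 [-0.    -1.     0.001]]
```

View pics/wrist1.png

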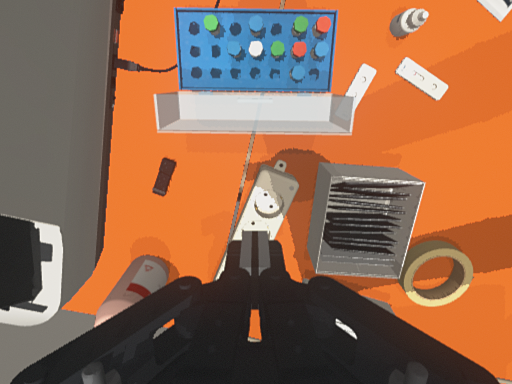

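View pics/side1.png

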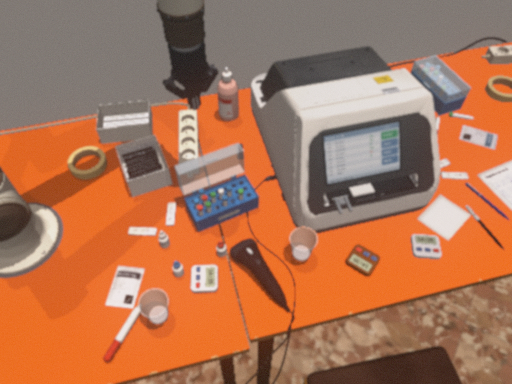

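View pics/scene1.png

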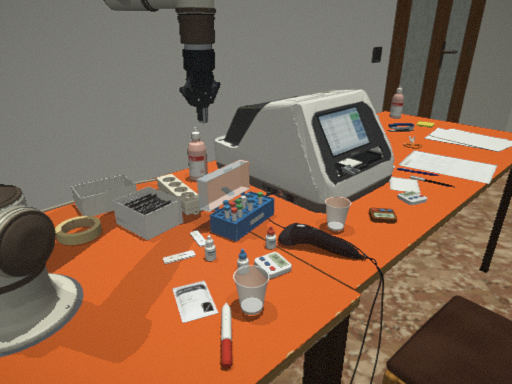

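The wrist picture shows the rack square to the tool. Its top spans about (178..335, 9..92), and the lid's free skirt spans (155..352, 94..132). The shut fingertips are at about (256,240), with nothing between them and the lid. I'll refine the rack and timer fits now.

Run:
```python
from h import *
W=cam("wrist")
from fit import world
for q in ([516,-33.5,1.791,1.49],[520,-30,1.787,1.54]):
    for p in [('l',-85,86,31),('l',-85,-86,31),('l',-85,86,-1.5),('l',-85,-86,-1.5),('r',-47.5,86,50),('r',-47.5,-86,50),('r',43,86,50),('r',43,-86,50)]:
        print(p,proj(W,world(q,p))[0].round(1))
im=cv2.imread("pics/wrist1.png");cv2.imwrite("pics/z3.png",cv2.resize(im[0:150,145:365],None,fx=3.6,fy=3.6,interpolation=cv2.INTER_CUBIC))
im=cv2.imread("pics/side1.png");a=cv2.resize(im[240:310,160:240],None,fx=5,fy=5,interpolation=cv2.INTER_CUBIC)
im=cv2.imread("pics/scene1.png");b=cv2.resize(im[225:295,230:310],None,fx=5,fy=5,interpolation=cv2.INTER_CUBIC)
cv2.imwrite("pics/z4.png",np.hstack([a,b]))
print(arm.camera_params("wrist"))
```

```text
('l', -85, 86, 31) [351.1 132.3]
('l', -85, -86, 31) [153.2 132. ]
('l', -85, 86, -1.5) [354.2  93.1]
('l', -85, -86, -1.5) [150.   92.7]
('r', -47.5, 86, 50) [335.2   9.3]
('r', -47.5, -86, 50) [170.    8.9]
('r', 43, 86, 50) [328.1 100. ]
('r', 43, -86, 50) [177.2  99.7]
('l', -85, 86, 31) [344.1 140.3]
('l', -85, -86, 31) [148.9 139.2]
('l', -85, 86, -1.5) [347.7 101.9]
('l', -85, -86, -1.5) [145.1 100.7]
('r', -47.5, 86, 50) [330.7  12.4]
('r', -47.5, -86, 50) [165.9  11.3]
('r', 43, 86, 50) [323.7 102.6]
('r', 43, -86, 50) [173.1 101.7]
{'fx': 290.25219297958097, 'fy': 290.25219297958097, 'cx': 254.44730763157526, 'cy': 186.9092699525497, 'rvec': array([-0.33904233,  3.04609408,  0.49566236]), 'tvec': array([493.9524115 , -17.36823721, 411.51986578])}
```

View pics/z3.png

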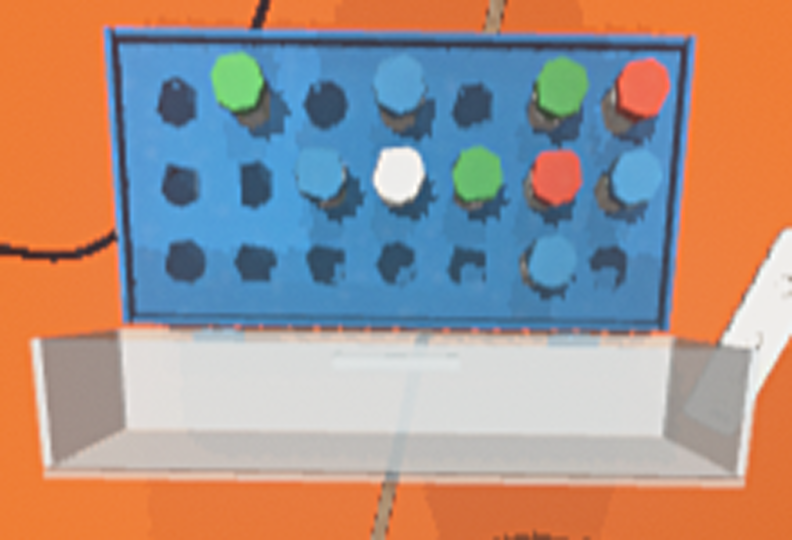

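View pics/z4.png

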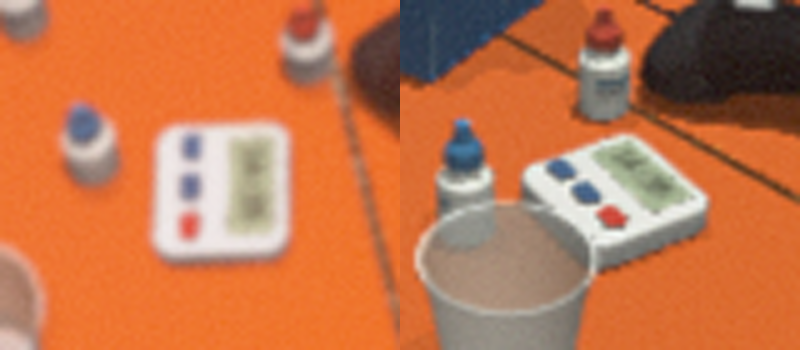

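```bash
python3 -m inch '[[0,0,2,0,0,0,0],[0,0,5,0,0,0,0],[0,0,8,0,0,0,0],[0,0,9,0,0,0,0],[0,-1,9,0,0,0,0],[0,-1.8,9,0,0,0,0],[0,-2.4,9,0,0,0,0],[0,-3,9,0,0,0,0],[0,-3,9,0,0,0,0]]'
python3 - <<'E'
from h import *
s=arm.read_state();print(s['clock'],s['position'],s['contact_force'])
for n in("scene","wrist"):
    im=arm.get_image(n);cv2.imwrite(f"pics/{n}2.png",im[:,:,::-1])
a=cv2.imread("pics/scene2.png")[100:250,150:300];b=cv2.imread("pics/wrist2.png")
cv2.imwrite("pics/z5.png",np.hstack([cv2.resize(a,(384,384),interpolation=cv2.INTER_CUBIC),cv2.resize(b,(416,384))]))
E
```

```text
clock: 3.22
position: [498.1, 49.1, 147.2]
ee_rot: [0.442, 0.553, -0.551, -0.441]
contact_force: [-0.7, -0.1, -0.7]
gripper_width: -0.1
3.2167 [498.09625256  49.05111729 147.17569762] [-0.68253906 -0.09863385 -0.71185618]
```

View pics/z5.png

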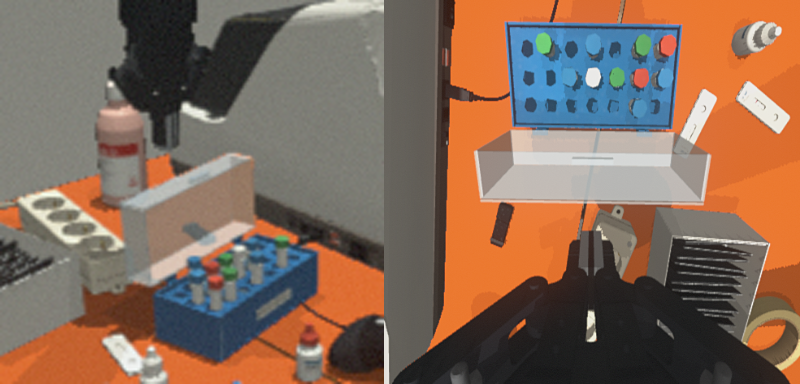

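Run:
```python
from h import *
print(proj(cam("scene"),[[498,49,128],[498,49,147],[501.4,31.9,140.7]]),proj(cam("wrist"),[[498,49,128],[501.4,31.9,140.7]]))
im=arm.get_image("side");cv2.imwrite("pics/side2.png",cv2.resize(im[80:240,120:280,::-1],None,fx=3.5,fy=3.5,interpolation=cv2.INTER_CUBIC))
print(proj(cam("side"),[[498,49,128],[501.4,31.9,140.7]]))
```

```text
[[215.64230894 169.78192863]
 [215.27815629 162.97466206]
 [220.4683885  166.60731013]] [[252.51826885 218.73467741]
 [253.03866202 201.42359863]]
[[204.27387456 151.80378836]
 [206.4989691  153.08873935]]
```

View pics/side2.png

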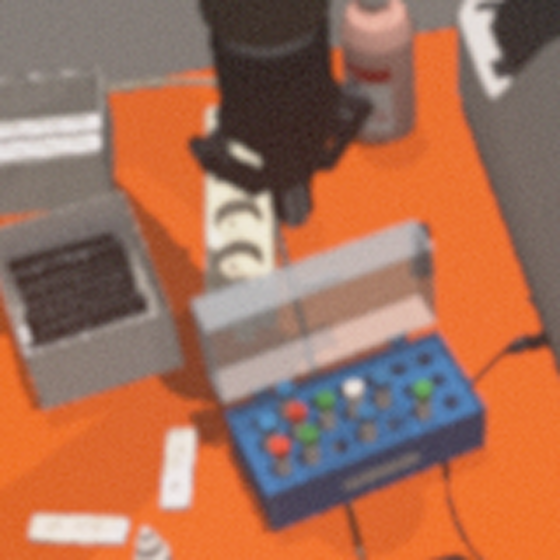

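Run:
```python
from h import *
print(arm.read_state()['position'])
for n in("scene","side","wrist"):
    for z in (128,140,150,160,170): print(n,z,proj(cam(n),[[498.2,48.4,z]]).round(1), end=' ')
    print()
w=arm.get_image("wrist");cv2.imwrite("pics/w3.png",cv2.resize(w[180:300,180:330,::-1],None,fx=5,fy=5))
s=arm.get_image("scene");cv2.imwrite("pics/s3.png",cv2.resize(s[110:230,160:280,::-1],None,fx=5,fy=5))
```

```text
[497.56584521  50.11478837 146.55477042]
scene 128 [[215.8 169.8]] scene 140 [[215.6 165.5]] scene 150 [[215.4 161.9]] scene 160 [[215.2 158.3]] scene 170 [[215.  154.6]] 
side 128 [[204.4 152. ]] side 140 [[204.  148.7]] side 150 [[203.6 146. ]] side 160 [[203.3 143.2]] side 170 [[202.9 140.3]] 
wrist 128 [[252.3 217.6]] wrist 140 [[252.1 225.6]] wrist 150 [[252. 233.]] wrist 160 [[251.8 241.3]] wrist 170 [[251.7 250.6]]
```

View pics/w3.png

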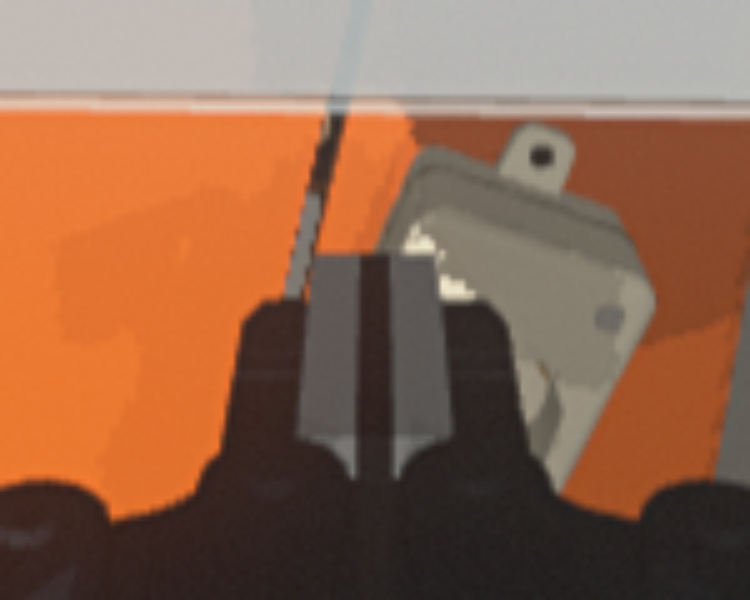

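View pics/s3.png

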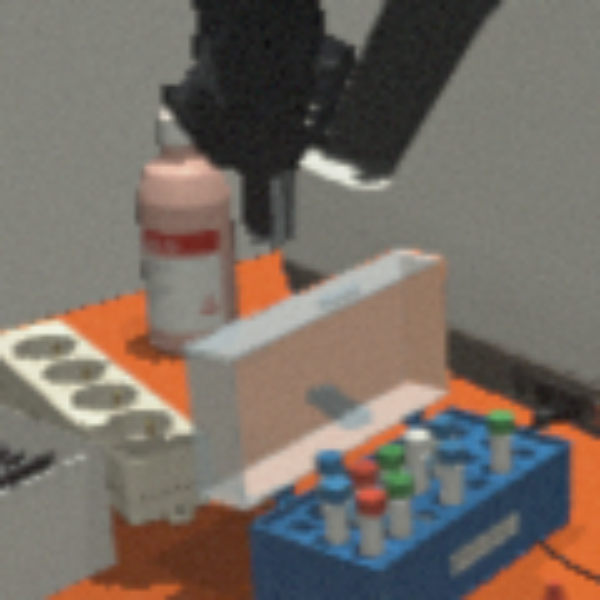

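Run:
```python
from h import *
def ray(n,uv):
    K,r,t=cam(n);Rm=cv2.Rodrigues(r)[0];o=-Rm.T@t;d=Rm.T@np.linalg.inv(K)@np.array([*uv,1.]);return o,d/np.linalg.norm(d)
def tri(L):
    A=0;b=0
    for n,uv in L:
        o,d=ray(n,uv);M=np.eye(3)-np.outer(d,d);A=A+M;b=b+M@o
    return np.linalg.solve(A,b)
print(ray("wrist",(254,187)))
print(tri([("scene",(214.4,158.6)),("side",(203,142.3))]))
print(tri([("scene",(214.4,158.6)),("wrist",(255,231))]))
print(tri([("scene",(214.4,158.6)),("side",(203,142.3)),("wrist",(255,231))]))
print(arm.read_state()['position'],arm.read_state()['joint_vel'].round(3))
```

```text
(array([514.57063495, -30.76008018, 305.38507126]), array([-0.06912156,  0.31006555, -0.94819912]))
[498.39578184  52.78843971 158.16181309]
[495.73723861  44.39364754 159.63883693]
[496.70699388  46.082131   160.71881794]
[497.33585306  50.3924471  146.25311684] [ 0.005  0.003 -0.003  0.001  0.001  0.   ]
```

Triangulating from all three cameras puts the fingertips at z≈159, about 13 mm above the reported TCP rather than 19 mm below it. I'll go lower and settle it by contact.

```bash
python3 -m inch '[[0,0,1.2,0,0,0,0],[0,0,2.4,0,0,0,0],[0,0,2.7,0,0,0,0],[0,-0.3,2.7,0,0,0,0],[0,-0.6,2.7,0,0,0,0],[0,-0.9,2.7,0,0,0,0],[0,-0.9,2.7,0,0,0,0]]'
python3 - <<'E'
from h import *
s=arm.read_state();print(s['clock'],s['position'],s['contact_force'])
for n in("scene","side","wrist"):
    im=arm.get_image(n);cv2.imwrite(f"pics/{n}4.png",im[:,:,::-1])
a=cv2.imread("pics/scene4.png")[110:240,160:290];b=cv2.imread("pics/wrist4.png")[120:300,165:345]
cv2.imwrite("pics/z6.png",np.hstack([cv2.resize(a,(400,400),interpolation=cv2.INTER_CUBIC),cv2.resize(b,(400,400))]))
E
```

```text
clock: 4.05
position: [499.5, 41.3, 120.2]
ee_rot: [0.442, 0.553, -0.552, -0.441]
contact_force: [-3.0, 0.9, 3.5]
gripper_width: -0.3
4.05 [499.49063054  41.25685853 120.23489427] [-3.01464449  0.92132196  3.52375351]
```

View pics/z6.png

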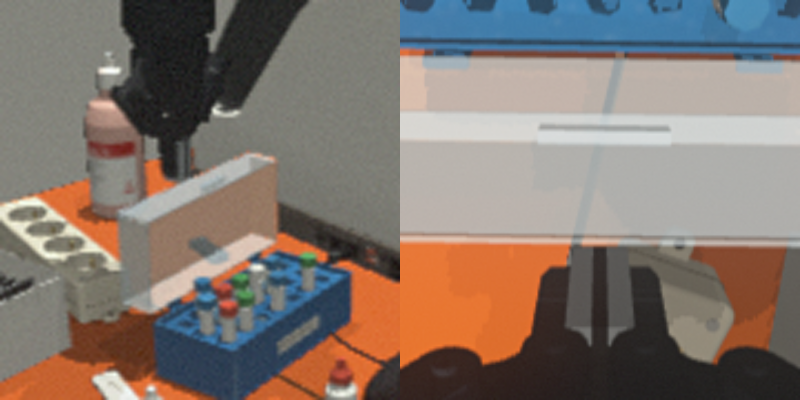

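```bash
python3 -c "
from h import *
s=arm.read_state();print(s['position'],s['contact_force'])"
python3 -m inch '[[0,0.5,0.3,0,0,0,0],[0,0.5,0.9,0,0,0,0],[0,0.2,0.9,0,0,0,0],[0,-0.1,0.9,0,0,0,0],[0,-0.4,0.9,0,0,0,0],[0,-0.6,0.9,0,0,0,0],[0,-0.8,0.9,0,0,0,0],[0,-0.8,0.9,0,0,0,0],[0,-0.8,0.9,0,0,0,0]]'
python3 - <<'E'
from h import *
for n in("scene","wrist"):
    im=arm.get_image(n);cv2.imwrite(f"pics/{n}5.png",im[:,:,::-1])
s=arm.read_state();print(s['clock'],s['position'],s['contact_force'])
a=cv2.imread("pics/scene5.png")[110:240,160:290];b=cv2.imread("pics/wrist5.png")[120:300,165:345]
cv2.imwrite("pics/z7.png",np.hstack([cv2.resize(a,(400,400),interpolation=cv2.INTER_CUBIC),cv2.resize(b,(400,400))]))
E
```

```text
[499.73705776  41.48076033 119.98173121] [-1.06041759 -0.48423071 -0.34603296]
clock: 4.95
position: [501.1, 33.4, 110.0]
ee_rot: [0.441, 0.552, -0.552, -0.441]
contact_force: [0.6, 0.1, 0.3]
gripper_width: -0.1
5.05 [500.96506849  33.44341473 109.85429891] [-0.67216071  0.18850957  0.15596959]
```

View pics/z7.png

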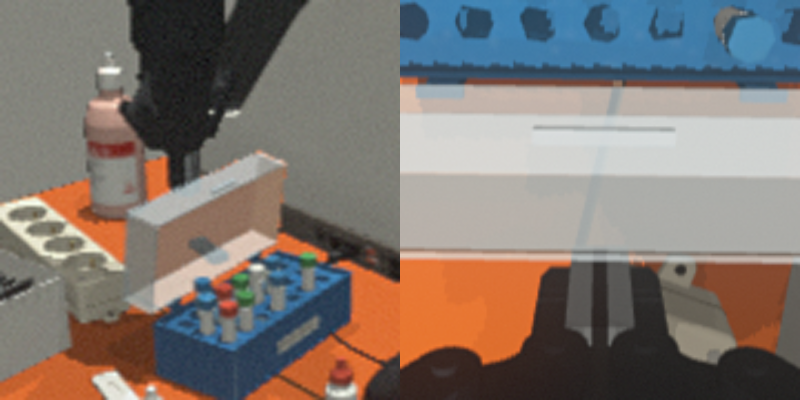

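Contact is confirmed: the fingertip is behind the lid about 20 mm below its edge, and the lid has already swung a few degrees. I'll follow the arc from here.

```bash
python3 -m inch '[[0,-0.5,-0.1,0,0,0,0],[0,-0.9,-0.1,0,0,0,0],[0,-1.35,-0.15,0,0,0,0],[0,-1.8,-0.1,0,0,0,0],[0,-2.2,-0.1,0,0,0,0],[0,-2.6,-0.05,0,0,0,0],[0,-3.0,0.05,0,0,0,0],[0,-3.4,0.15,0,0,0,0],[0,-3.8,0.25,0,0,0,0],[0,-3.8,0.25,0,0,0,0]]'
python3 - <<'E'
from h import *
for n in("scene","wrist"):
    im=arm.get_image(n);cv2.imwrite(f"pics/{n}6.png",im[:,:,::-1])
s=arm.read_state();print(s['clock'],s['position'],s['contact_force'])
a=cv2.imread("pics/scene6.png")[110:240,160:290];b=cv2.imread("pics/wrist6.png")[60:300,135:375]
cv2.imwrite("pics/z8.png",np.hstack([cv2.resize(a,(400,400),interpolation=cv2.INTER_CUBIC),cv2.resize(b,(400,400))]))
E
```

```text
clock: 5.88
position: [509.3, -4.2, 107.0]
ee_rot: [-0.441, -0.552, 0.553, 0.442]
contact_force: [0.1, -0.3, -0.6]
gripper_width: -0.4
5.9833 [508.93309961  -3.7964387  106.87657197] [-1.26560197 -0.14845479  0.55422606]
```

View pics/z8.png

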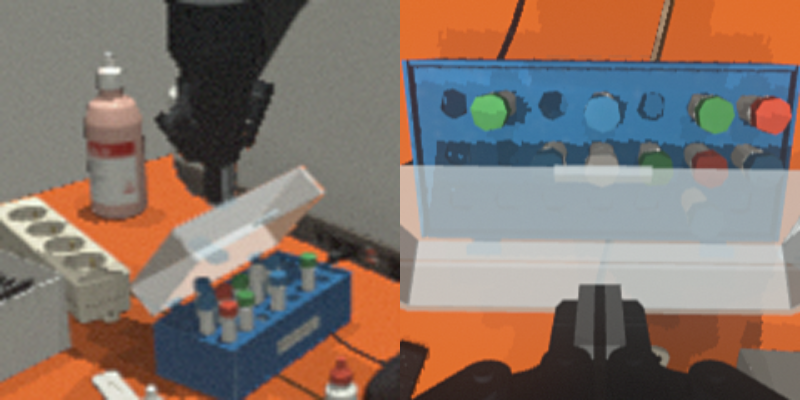

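Run:
```python
from h import *
from fit import world
W=cam("wrist");S=cam("scene")
for th in (30,35,40,45,50,55):
    q=[516,-33.5,1.80,np.radians(th)]
    f=lambda uv:((uv-[135,60])/.6).round()
    g=lambda uv:((uv-[160,110])/.325).round()
    print(th,*[f(proj(W,world(q,('l',a,0,c)))[0]) for a,c in((-85,-1.5),(-85,31),(-2,31))],*[g(proj(S,world(q,('l',a,b,c)))[0]) for a,b,c in((-85,-86,31),(-85,86,31),(-85,-86,-1.5))])
for z in (88,100,110,120,130):print(z,f(proj(W,[[510,-4,z]])[0]),f(proj(W,[[511.2,-14.5,z]])[0]),g(proj(S,[[509,-4,z]])[0]))
```

```text
30 [194. 113.] [194. 179.] [196. 315.] [323. 183.] [200. 252.] [338. 217.]
35 [194. 127.] [194. 203.] [196. 318.] [317. 176.] [193. 244.] [335. 209.]
40 [194. 143.] [194. 229.] [196. 321.] [310. 170.] [186. 237.] [330. 202.]
45 [194. 161.] [194. 255.] [196. 323.] [304. 165.] [178. 230.] [326. 195.]
50 [194. 182.] [194. 282.] [196. 325.] [297. 160.] [171. 225.] [321. 188.]
55 [194. 203.] [194. 309.] [197. 326.] [290. 156.] [163. 220.] [315. 182.]
88 [193. 266.] [196. 241.] [222. 241.]
100 [193. 279.] [196. 253.] [222. 228.]
110 [193. 291.] [196. 265.] [221. 217.]
120 [193. 305.] [196. 277.] [221. 206.]
130 [192. 321.] [196. 292.] [221. 195.]
```

```bash
python3 -m inch '[[0,-0.4,0.15,0,0,0,0],[0,-0.75,0.3,0,0,0,0],[0,-1.1,0.5,0,0,0,0],[0,-1.45,0.7,0,0,0,0],[0,-1.8,0.95,0,0,0,0],[0,-2.1,1.2,0,0,0,0],[0,-2.4,1.45,0,0,0,0],[0,-2.7,1.75,0,0,0,0],[0,-3.0,2.05,0,0,0,0],[0,-3.2,2.3,0,0,0,0],[0,-3.4,2.55,0,0,0,0],[0,-3.4,2.55,0,0,0,0]]'
python3 - <<'E'
from h import *
for n in("scene","wrist"):
    im=arm.get_image(n);cv2.imwrite(f"pics/{n}7.png",im[:,:,::-1])
s=arm.read_state();print(s['clock'],s['position'],s['contact_force'])
a=cv2.imread("pics/scene7.png")[130:260,180:310];b=cv2.imread("pics/wrist7.png")[60:300,135:375]
cv2.imwrite("pics/z9.png",np.hstack([cv2.resize(a,(400,400),interpolation=cv2.INTER_CUBIC),cv2.resize(b,(400,400))]))
E
```

```text
clock: 6.98
position: [516.5, -36.9, 81.1]
ee_rot: [-0.441, -0.552, 0.553, 0.442]
contact_force: [-0.3, 0.3, 0.6]
gripper_width: 0.3
7.0833 [516.25159277 -36.57697202  81.27489013] [ 0.49217271 -0.29013978  0.22449553]
```

View pics/z9.png

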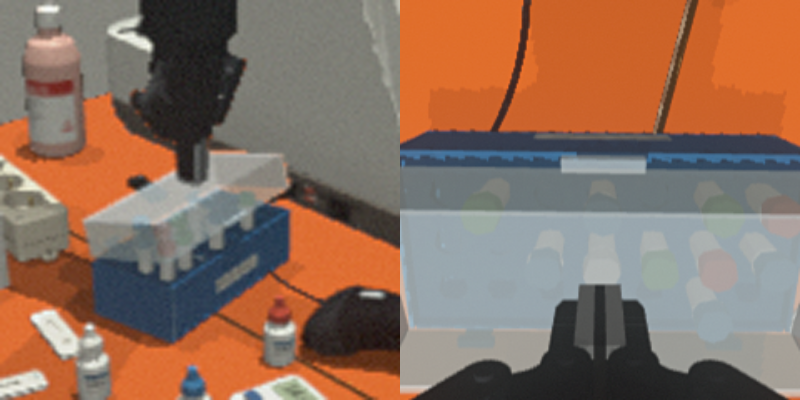

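```bash
python3 -m inch '[[0,-0.2,0.25,0,0,0,0],[0,-0.35,0.5,0,0,0,0],[0,-0.5,0.75,0,0,0,0],[0,-0.5,0.85,0,0,0,0],[0,-0.5,0.85,0,0,0,0],[0,-0.5,0.85,0,0,0,0]]'
python3 -m inch '[[0,0,0.1,0,0,0,0],[0,0,0.2,0,0,0,0],[0,0,0.2,0,0,0,0]]'
python3 - <<'E'
from h import *
for n in("scene","wrist"):
    im=arm.get_image(n);cv2.imwrite(f"pics/{n}8.png",im[:,:,::-1])
s=arm.read_state();print(s['clock'],s['position'],s['contact_force'])
a=cv2.imread("pics/scene8.png")[130:260,180:310];b=cv2.imread("pics/wrist8.png")[60:300,135:375]
cv2.imwrite("pics/z10.png",np.hstack([cv2.resize(a,(400,400),interpolation=cv2.INTER_CUBIC),cv2.resize(b,(400,400))]))
E
```

```text
clock: 7.58
position: [517.9, -41.4, 73.2]
ee_rot: [0.441, 0.552, -0.552, -0.442]
contact_force: [-0.6, 0.4, 0.4]
gripper_width: 0.1
clock: 7.83
position: [518.2, -41.4, 71.4]
ee_rot: [0.441, 0.553, -0.552, -0.441]
contact_force: [0.0, -0.8, 1.4]
gripper_width: -0.2
7.9333 [518.11489478 -41.34792793  71.40909942] [ 0.10856244 -0.35906178  1.09551388]
```

View pics/z10.png

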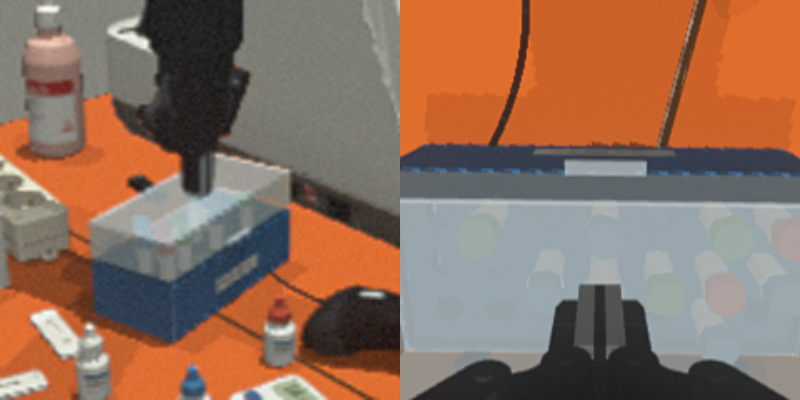

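```bash
python3 -m inch '[[0,0,0.1,0,0,0,0],[0,0,0.1,0,0,0,0]]';python3 -m inch '[[0,0,0.1,0,0,0,0],[0,0,0.1,0,0,0,0]]';python3 -m inch '[[0,0,0.1,0,0,0,0],[0,0,0.1,0,0,0,0]]'
```

```text
clock: 8.1
position: [518.1, -41.5, 70.4]
ee_rot: [0.441, 0.553, -0.552, -0.441]
contact_force: [0.9, -0.8, 0.9]
gripper_width: -0.4
clock: 8.27
position: [518.1, -41.5, 69.4]
ee_rot: [0.441, 0.553, -0.552, -0.441]
contact_force: [0.6, -0.2, 1.4]
gripper_width: -0.1
clock: 8.43
position: [518.2, -41.5, 69.2]
ee_rot: [-0.441, -0.553, 0.553, 0.441]
contact_force: [-2.6, -0.3, 6.0]
gripper_width: 0.3
```

```bash
python3 -m inch '[[0,0,0.05,0,0,0,0],[0,0,0.05,0,0,0,0],[0,0,0.05,0,0,0,0]]'
python3 - <<'E'
from h import *
s=arm.read_state();print(s['clock'],s['position'],s['contact_force'])
E
python3 -m inch '[[0,0,-1,0,0,0,0],[0,0,-3,0,0,0,0],[0,0,-5,0,0,0,0],[0,0,-8,0,0,0,0],[0,0,-10,0,0,0,0],[0,0,-11,0,0,0,0],[0,0,-11,0,0,0,0]]'
python3 - <<'E'
from h import *
for n in("scene","wrist","side"):
    im=arm.get_image(n);cv2.imwrite(f"pics/{n}9.png",im[:,:,::-1])
a=cv2.imread("pics/scene9.png")[150:280,180:310];b=cv2.imread("pics/wrist9.png")
cv2.imwrite("pics/z11.png",np.hstack([cv2.resize(a,(384,384),interpolation=cv2.INTER_CUBIC),cv2.resize(b,(410,384))]))
E
```

```text
clock: 8.68
position: [518.2, -41.5, 69.2]
ee_rot: [0.441, 0.553, -0.553, -0.441]
contact_force: [-3.1, -0.2, 9.1]
gripper_width: 0.3
8.6833 [518.17284067 -41.51413217  69.20064275] [-3.06935891 -0.21693474  9.08584553]
clock: 9.27
position: [519.3, -41.2, 180.4]
ee_rot: [0.442, 0.554, -0.551, -0.44]
contact_force: [1.0, 0.3, 0.2]
gripper_width: 0.2
```

View pics/z11.png

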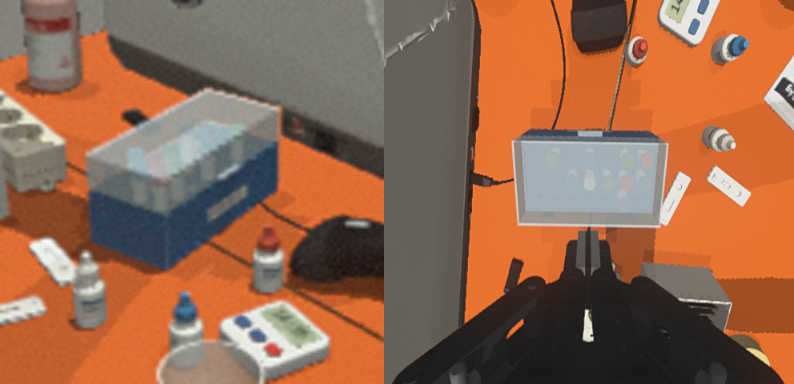

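View pics/side9.png

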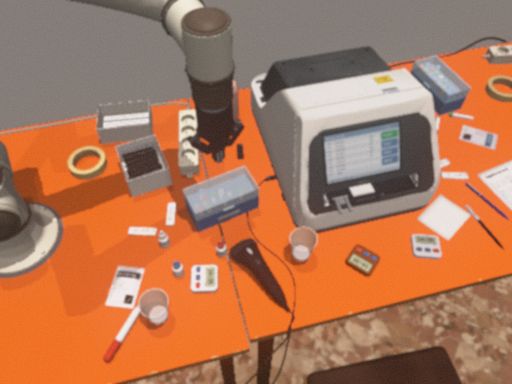

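Run:
```python
from h import *
S=cam("scene");D=cam("side");W=cam("wrist")
for n,a,b in(("red",(190,227),(212,216)),("mid",(190,187),(187,194)),("left",(191,147),(162,170))):
    print(n,plane(D,(160+a[0]/5,240+a[1]/5),16.6).round(1),plane(S,(230+b[0]/5,225+b[1]/5),16.6).round(1))
s=arm.read_state();print(s['position'],s['joints'].round(2))
Rm=R.from_quat(s['ee_rot']).as_matrix();print(Rm.round(3));print((Rm.T@(np.array([400,-175,180])-s['position'])).round())
print(proj(D,[460.,-200,150]))
```

```text
red [ 416.7 -249.    16.6] [ 411.3 -249.    16.6]
mid [ 420.3 -229.3   16.6] [ 414.5 -230.9   16.6]
left [ 424.5 -209.3   16.6] [ 418.9 -211.2   16.6]
[516.82554351 -41.4563141  176.36400939] [ 0.23  0.24 -0.31 -0.   -1.03 -0.01]
[[-0.221 -0.003 -0.975]
 [ 0.975  0.    -0.221]
 [ 0.001 -1.     0.003]]
[-104.   -3.  143.]
[[207.8338721  232.79516397]]
```

```bash
python3 -m inch '[[0,-4,0,3,0,-15,0],[0,-18,3,14.7,0,-66,0],[0,-18,3,14.7,0,-66,0],[0,-18,3,14.7,0,-66,0],[0,-18,3,14.7,0,-66,0],[0,-18,3,14.7,0,-66,0],[0,-18,3,14.7,0,-66,0],[0,-18,3,14.7,0,-66,0],[0,-18,3,14.7,0,-66,0],[0,-18,3,14.7,0,-66,0],[0,-18,3,14.7,0,-66,0],[0,-18,3,14.7,0,-66,0],[0,-18,3,14.7,0,-66,0]]'
python3 - <<'E'
from h import *
for n in("scene","wrist","side"):
    im=arm.get_image(n);cv2.imwrite(f"pics/{n}10.png",im[:,:,::-1])
s=arm.read_state();print(s['clock'],s['position'],s['joints'].round(2));print(R.from_quat(s['ee_rot']).as_matrix().round(3))
W=cam("wrist");print(proj(W,[[414,-249,16.6],[418,-229.5,16.6]]))
D=cam("side");print(plane(D,(155,315),0),plane(D,(154,300),72),plane(cam("scene"),(251,308),0))
for l in ("start_key","timer"):
    for d in arm.masks_of(l,"wrist")[:3]:print(l,d["conf"],d["extent"])
E
```

```text
clock: 10.5
position: [413.9, -249.2, 147.0]
ee_rot: [0.069, 0.704, -0.704, -0.071]
contact_force: [-0.2, -0.2, 0.3]
gripper_width: -0.1
10.65 [ 414.30641459 -249.33232873  147.59861274] [-0.2   0.21 -0.43 -0.   -0.93  1.58]
[[-0.981 -0.001 -0.196]
 [ 0.196  0.    -0.981]
 [ 0.001 -1.    -0.   ]]
[[252.47850578 172.35514648]
 [233.28188318 172.2584972 ]]
[ 310.74403523 -287.45644644    0.        ] [ 321.39745432 -285.64426821   72.        ] [ 312.50632523 -291.53357781    0.        ]
timer 0.85 [200.2, 127.1, 63.9, 60.9]
timer 0.49 [199.7, 201.7, 28.8, 31.3]
timer 0.18 [284.5, 225.3, 64.9, 60.4]
```

View pics/wrist10.png

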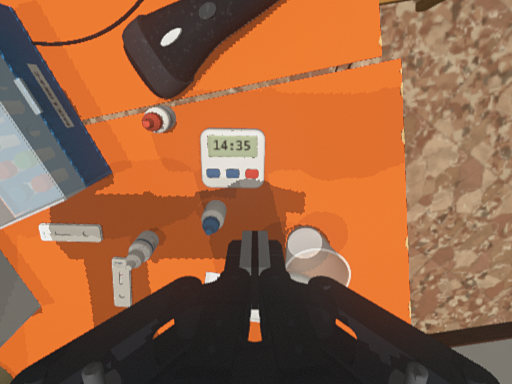

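View pics/scene10.png

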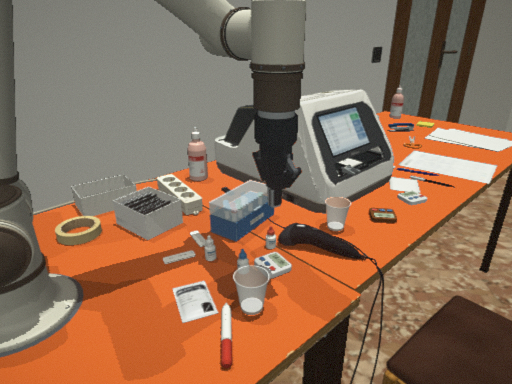

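The wrist picture shows the white timer at (201..265, 127..187) with keys at (213,173), (232,173) and the red start key at (252,174). That agrees with my projected (252.5,172.4). I'll descend to just above it.

```bash
python3 -m inch '[[0,0.38,3,0,0,0,0],[0,0.38,6,0,0,0,0],[0,0.38,9,0,0,0,0],[0,0.38,11,0,0,0,0],[0,0.38,12.5,0,0,0,0],[0,0.38,13,0,0,0,0],[0,0.38,13,0,0,0,0],[0,0.38,13,0,0,0,0]]'
python3 - <<'E'
from h import *
for n in("scene","wrist","side"):
    im=arm.get_image(n);cv2.imwrite(f"pics/{n}11.png",im[:,:,::-1])
s=arm.read_state();print(s['clock'],s['position'],s['contact_force'])
print(proj(cam("wrist"),[[412.5,-248.7,16.6],[416.4,-229.2,16.6]]))
a=cv2.imread("pics/scene11.png")[215:295,225:305];b=cv2.imread("pics/wrist11.png")[110:270,170:330]
cv2.imwrite("pics/z12.png",np.hstack([cv2.resize(a,(400,400),interpolation=cv2.INTER_CUBIC),cv2.resize(b,(400,400))]))
E
```

```text
clock: 11.42
position: [411.3, -248.9, 18.4]
ee_rot: [-0.069, -0.704, 0.704, 0.069]
contact_force: [0.8, -0.6, -0.8]
gripper_width: 0.1
11.5667 [ 411.66664392 -248.97541248   19.11068175] [-0.99585654  0.12712464 -0.61272888]
[[250.97188    227.18403557]
 [218.69933357 227.15462319]]
```

View pics/z12.png

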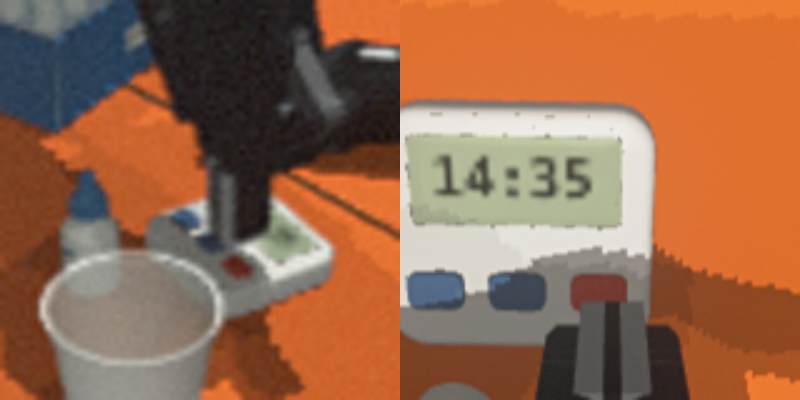

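View pics/scene11.png

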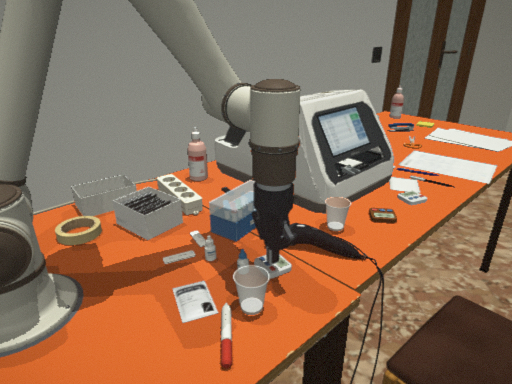

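Run:
```python
from h import *
W=cam("wrist");s=arm.read_state();p=s['position'];Rm=R.from_quat(s['ee_rot']).as_matrix();print(p)
for n,uv,z in(("tipedge",(255.2,230.8),p[2]+15.4),("key",(250,226),16.6),("mid",(216.8,226.5),16.6)):
    P=plane(W,uv,z);print(n,P.round(1),(Rm.T@(P-p)).round(1))
```

```text
[ 411.66664392 -248.97541248   19.11068175]
tipedge [ 418.5 -252.5   34.5] [ -7.5 -15.4   2.1]
key [ 413.4 -248.3   16.6] [-1.6  2.5 -1. ]
mid [ 417.1 -228.2   16.6] [ -1.2   2.5 -21.5]
```

```bash
python3 -m inch '[[0,0,0,-0.2,0,0,0],[0,0,0.7,-0.2,0,0,0],[0,0,1.1,-0.2,0,0,0],[0,0,1.3,-0.2,0,0,0],[0,0,1.3,-0.2,0,0,0],[0,0,1.3,-0.2,0,0,0],[0,0,1.3,-0.2,0,0,0]]'
python3 - <<'E'
from h import *
for n in("scene","wrist","side"):
    im=arm.get_image(n);cv2.imwrite(f"pics/{n}12.png",im[:,:,::-1])
s=arm.read_state();print(s['clock'],s['position'],s['contact_force'])
a=cv2.imread("pics/scene12.png")[215:295,225:305];b=cv2.imread("pics/wrist12.png")[150:270,190:310]
cv2.imwrite("pics/z13.png",np.hstack([cv2.resize(a,(400,400),interpolation=cv2.INTER_CUBIC),cv2.resize(b,(400,400))]))
E
```

```text
clock: 12.15
position: [411.1, -246.8, 4.9]
ee_rot: [-0.069, -0.704, 0.704, 0.069]
contact_force: [1.3, -0.5, 0.2]
gripper_width: 0.2
12.3 [ 411.21493471 -246.83185721    5.0297446 ] [ 0.31239364 -0.17594905  0.18361489]
```

View pics/z13.png

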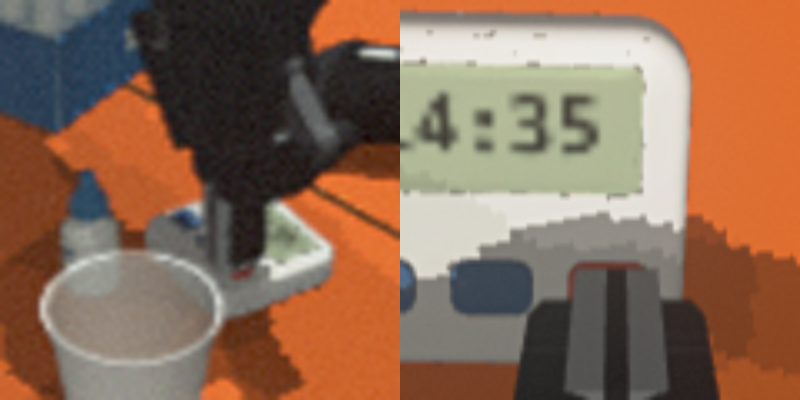

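The tip is over the red key. The wider finger backs come close to the middle key, so I'll shift 2.5 mm to the free right side before pressing.

```bash
python3 -m inch '[[0,0,0,0.25,0,0,0],[0,0,0.1,0.25,0,0,0],[0,0,0.2,0.25,0,0,0],[0,0,0.3,0.25,0,0,0],[0,0,0.3,0.25,0,0,0],[0,0,0.3,0.25,0,0,0]]'
python3 -m inch '[[0,0,0.05,0,0,0,0],[0,0,0.05,0,0,0,0]]'
python3 -m inch '[[0,0,0.05,0,0,0,0],[0,0,0.05,0,0,0,0]]'
```

```text
clock: 12.8
position: [410.5, -249.2, 1.8]
ee_rot: [0.069, 0.704, -0.704, -0.069]
contact_force: [-0.4, 1.0, -1.1]
gripper_width: 0.4
clock: 12.97
position: [410.6, -249.2, 1.4]
ee_rot: [-0.069, -0.704, 0.704, 0.069]
contact_force: [-0.2, -0.5, -0.3]
gripper_width: -0.4
clock: 13.13
position: [410.6, -249.2, 1.0]
ee_rot: [-0.069, -0.704, 0.704, 0.069]
contact_force: [-0.3, 1.1, 0.7]
gripper_width: -0.2
```

```bash
for i in 1 2; do python3 -m inch '[[0,0,0.05,0,0,0,0],[0,0,0.05,0,0,0,0],[0,0,0.05,0,0,0,0]]' | grep -E "pos|force"; done
python3 - <<'E'
from h import *
for n in("scene","wrist"):
    im=arm.get_image(n);cv2.imwrite(f"pics/{n}13.png",im[:,:,::-1])
f=[]
s=arm.read_state();print(s['clock'],s['position'],s['contact_force'])
a=cv2.imread("pics/scene13.png")[215:295,225:305];b=cv2.imread("pics/wrist13.png")[150:270,190:310]
cv2.imwrite("pics/z14.png",np.hstack([cv2.resize(a,(400,400),interpolation=cv2.INTER_CUBIC),cv2.resize(b,(400,400))]))
E
```

```text
position: [410.6, -249.2, 0.5]
contact_force: [-0.6, 0.3, 2.1]
position: [410.7, -249.3, -0.0]
contact_force: [0.2, 1.0, 1.7]
13.7333 [ 4.10643133e+02 -2.49247123e+02 -3.02772504e-02] [-0.61263348  0.600579    2.14361266]
```

View pics/z14.png

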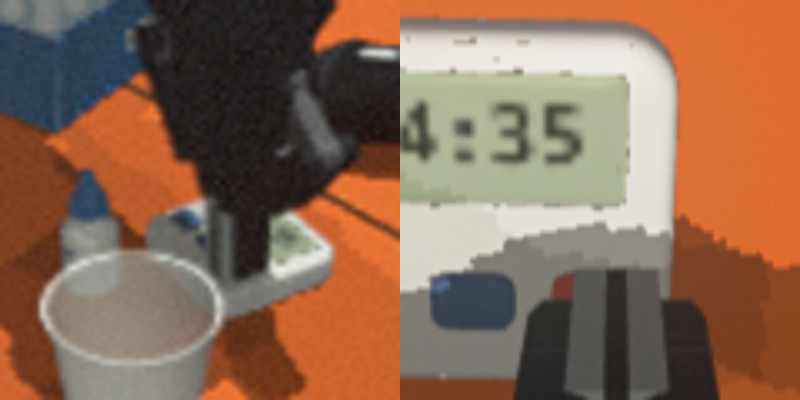

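```bash
for i in 1 2; do python3 -m inch '[[0,0,0.05,0,0,0,0],[0,0,0.05,0,0,0,0],[0,0,0.05,0,0,0,0]]' | grep -E "pos|force"; done
```

```text
position: [410.6, -249.2, -0.6]
contact_force: [-1.1, 0.8, 2.6]
position: [410.6, -249.2, -0.8]
contact_force: [-1.8, 1.2, 5.9]
```

```bash
python3 -m inch '[[0,0,0.05,0,0,0,0],[0,0,0.05,0,0,0,0],[0,0,0.05,0,0,0,0]]' | grep -E "pos|force"
```

```text
position: [410.6, -249.3, -0.9]
contact_force: [-1.7, 2.5, 8.5]
```

The force jumped from 2.6 N to 8.5 N within 0.3 mm, after about 2 mm of travel, so the key has bottomed. I'll let it up and withdraw.

```bash
python3 -m inch '[[0,0,-0.1,0,0,0,0],[0,0,-0.3,0,0,0,0],[0,0,-0.8,0,0,0,0],[0,0,-2,0,0,0,0],[0,0,-5,0,0,0,0],[0,0,-8,0,0,0,0],[0,0,-11,0,0,0,0],[0,0,-14,0,0,0,0],[0,0,-16,0,0,0,0],[0,0,-16,0,0,0,0],[0,0,-16,0,0,0,0]]'
python3 - <<'E'
from h import *
for n in("scene","wrist","side"):
    im=arm.get_image(n);cv2.imwrite(f"pics/{n}14.png",im[:,:,::-1])
s=arm.read_state();print(s['clock'],s['position'],s['contact_force'])
a=cv2.imread("pics/scene14.png")[165:305,200:340];b=cv2.imread("pics/wrist14.png")[100:240,150:290]
cv2.imwrite("pics/z15.png",np.hstack([cv2.resize(a,(400,400),interpolation=cv2.INTER_CUBIC),cv2.resize(b,(400,400))]))
print(proj(cam("wrist"),[[413.4,-248.3,16.6]]))
E
```

```text
clock: 15.4
position: [411.1, -249.3, 159.5]
ee_rot: [-0.07, -0.704, 0.704, 0.068]
contact_force: [-0.9, 0.5, -0.7]
gripper_width: -0.0
15.55 [ 409.61304448 -248.94043561  157.16753635] [-0.68190047  0.38625635  0.6152704 ]
[[251.53773466 166.05570902]]
```

View pics/z15.png

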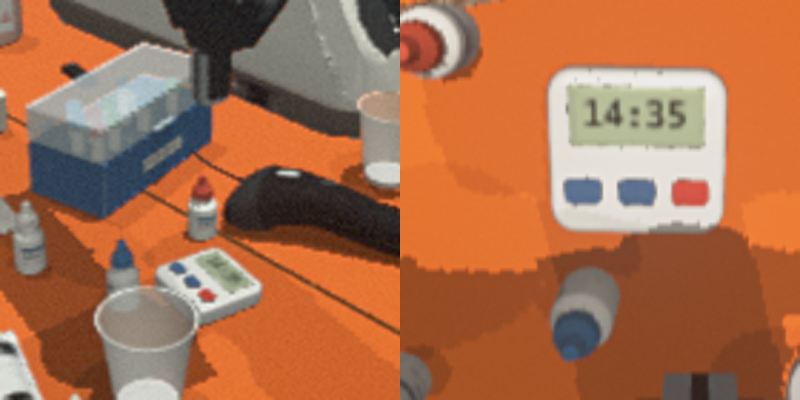

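View pics/side14.png

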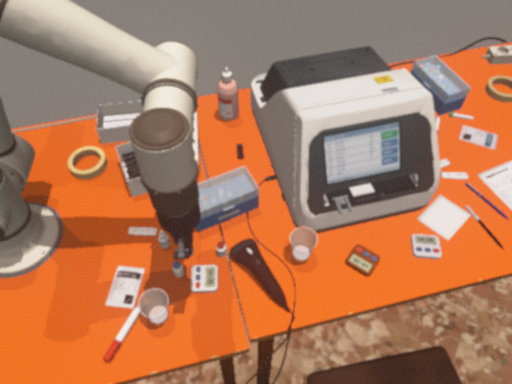

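Run:
```python
from h import *
from fit import world
S=cam("scene");im=cv2.imread("pics/scene14.png");out=[]
for th in (0,0.12):
    q=[516,-33.5,1.797,th];big=cv2.resize(im[170:250,200:280],None,fx=5,fy=5,interpolation=cv2.INTER_CUBIC)
    P=[proj(S,world(q,('l',*p)))[0] for p in((-85,86,31),(-85,-86,31),(-2,-86,31),(-2,86,31))]
    P+=[proj(S,world(q,('l',-85,b,-1.5)))[0] for b in(-86,86)]
    g=((np.array(P)-[200,170]+.5)*5).astype(int)
    cv2.polylines(big,[g[:4]],True,(0,255,255),1);cv2.polylines(big,[g[[0,5,4,1]]],False,(0,255,0),1);out.append(big)
cv2.imwrite("pics/z16.png",np.hstack(out))
```

```text
(no output)
```

View pics/z16.png

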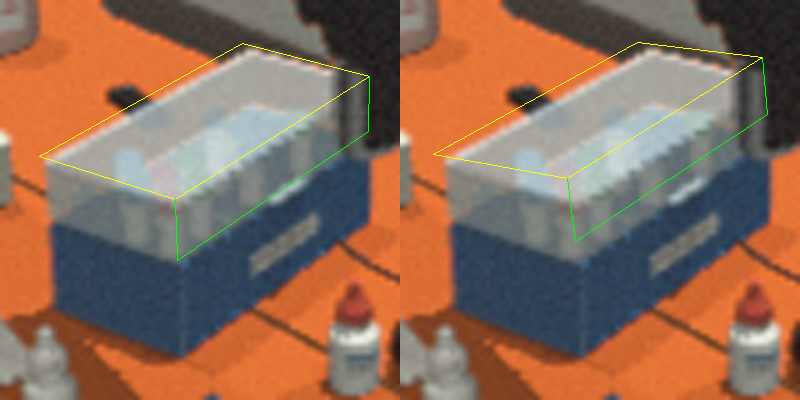

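The model at angle 0 lies on the lid to within about a pixel, while an angle of 0.12 rad clearly does not. The skirt meets the box with no visible gap. Handing in.

```bash
python3 -c "
from bench import arm
print(arm.job_done())"
```

```text
the job is handed in; nothing more can be done
None
```

The rack lid is shut and the timer's start key has been pressed and released. I handed the job in at about 15.6 s on the robot's clock; no verdict was reported.

- **Lid:** I pushed it over from behind with the closed fingertips. I then pressed it down until it stopped, with force rising to about 9 N and no further movement. A shut-lid model drawn on the last scene picture matches it to about a pixel or two, with no visible gap at the skirt.
- **Start key:** I pressed the red right-hand key straight down. It gave about 2 N over roughly 2 mm of travel, then stopped hard at 8.5 N. That peak is more than the 2.8 N needed to hold it down.
- **Surroundings:** After withdrawing, the start key was within about 1 pixel of where it had been, so the timer did not visibly shift. The other keys look up and the bottles and cup look undisturbed. I checked the bystanders only by eye.
- **Disagreement:** The fingertips were not 19 mm ahead of the reported TCP, as described. The cameras put them about 13 mm behind it and the lid contact about 15 mm, so I worked to those measurements.

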